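# Let the dish tray past the spring stop

### The job

The tray of dishes is held back on its track by a spring stop. With your fingertips press the stop's long bar down behind the tray and keep it down while you push the tray from behind past the stop's teeth, then push the tray on until it is fully home against the end of the track and let go, so that the stop springs up behind it. Only press and push: do not lift the tray or the dishes in it, and leave the other crockery and things on the table where they are.

Things in the scene. Friction and masses are not known exactly. Their poses are not given: they have to be found in the camera images.
- track: Fixed straight metal track, 150 mm wide (x), 349 mm long (y from -210 to +139). Origin: on the table top, on the centre line, level with the stop's teeth; z up. The tray slides along its +y on two ledges (tops 36 mm up, |x| 52 to 63 mm) between guide walls (|x| 63 to 71 mm, 48 mm high). Open channel between the ledges, with the stop in it; the -y end is open.
- end_face (a point): Point on the face of the end stop, the upright wall 60 mm high that closes the +y end of the track: track x 0, y +127 mm, 36 mm above the table.
- tray: Loose open plywood tray on the ledges, 120 mm wide (x), 110 long (y), 34 high, about 0.5 kg; origin: centre of its underside, 36 mm above the table. Its front (+y) face starts 5 to 37 mm short of the teeth. The raised stop blocks it at origin track y -61 mm; fully home its origin is at track y +72 mm. Pushing it takes up to about 10 N.
- tray_rear (a point): Point at the middle of the outside of the tray's rear (-y) wall, 17 mm above its underside, where it can be pushed. 55 mm behind the tray's origin; 11 mm beyond the teeth when the tray is fully home.
- stop (a joint): How far the spring stop is pressed down, m: 0 up, 0.014 fully down. One steel piece, a press bar with a crosspiece and two teeth; goes straight down without tilting wherever the bar is pressed, about 2 N to start, 4 N at the bottom. Pressed 8 mm or more, the teeth are below the tray's underside. It springs up when let go, once the tray is not over the teeth.
- bar_top (a point): Point on top of the press bar, at track x 0, y -180 mm; moves with the stop. The flat bar is 34 mm wide, lies on the track's centre line from y -200 to +25 mm and runs on under the tray; top 32 mm above the table when up, 18 when down. A fingertip can slide along it behind the tray and pass between the teeth.
- teeth_top (a point): Point midway between the two teeth, level with their tops; moves with the stop. Each tooth is 10 mm wide and 12 mm long, at track y 0, |x| 40 to 50 mm (80 mm clear between them); tops 44 mm above the table when up, 30 when down.
- dishes: Stack of three small white dishes standing loose in the tray, 80 mm across, 34 mm high, 0.25 kg, top about 75 mm above the table; origin at the centre of its underside.
- mug: Bystander, to be left alone: white mug, 82 mm across, 92 mm high, handle on its +y side; origin at the underside's centre.
- teacup: Bystander, to be left alone: blue cup without handle, 84 mm across, 60 mm high; origin at the underside's centre.
- saucers: Bystander, to be left alone: stack of white saucers, 136 mm across, 44 mm high; origin at the underside's centre.
- tape: Bystander, to be left alone: cardboard tape core lying flat, 92 mm across, 24 mm high; origin at the underside's centre.
- jar: Bystander, to be left alone: glass jar with steel cap, 68 mm across, 100 mm high; origin at the underside's centre.
- spoon: Bystander, to be left alone: steel spoon with a wooden handle, lying along its x axis, about 190 mm long; origin near its middle, on the table.
- bowl: Bystander, to be left alone: white bowl, 124 mm across, 58 mm high; origin at the underside's centre.
Mind the look-alikes: they are no part of the job. Leave any green look-alike of the tray alone. Leave any yellow look-alike of the dishes alone.

How it is judged:
On the way, in this order (a step that is already met when the one before it is completed fails the run):
1. the stop's bar is held down by the fingers while the tray is still short of the teeth (value of joint stop above 0.008 m and contact force between the fingers and stop above 0.3 N and y of tray in the frame of track below -0.059 m), for 0.1 s.
2. the tray is pushed over the teeth while the fingers hold the bar down (value of joint stop above 0.007 m and contact force between the fingers and stop above 0.3 N and y of tray in the frame of track between -0.052 and 0.03 m), for 0.04 s.
At the end, for the whole second after the job is handed in: The tray lies flat and still on the ledges within 8 mm of the end stop, the stop is up behind it (joint under 3 mm), the dishes stand upright in the tray (y of tray in the frame of track above 0.064 m and z of tray in the frame of track between 0.033 and 0.04 m and value of joint stop below 0.003 m and angle between tray's own z axis and vertical below 0.06 rad and linear speed of tray below 0.01 m/s and horizontal distance between dishes and tray below 0.03 m and z of dishes in the frame of tray below 0.012 m and angle between dishes's own z axis and vertical below 0.15 rad); the robot touches nothing.
It fails at once if the tray is lifted (over 10 mm) or tipped (over 0.2 rad) (z of tray in the frame of track above 0.046 m or angle between tray's own z axis and vertical above 0.2 rad).
It fails at once if the dishes are lifted from the tray or tipped over (z of dishes in the frame of tray above 0.02 m or angle between dishes's own z axis and vertical above 0.4 rad).
It fails at once if a bystander is moved by more than 20 mm (distance of any of mug, teacup, saucers, tape, jar, spoon, bowl from where it was at the start of the episode above 0.02 m).
It also fails if it takes over 38 s, if anything falls off the work surface, if the arm or the gripper's body presses on something with over 40 N, if the wrist force passes 120 N, or if a joint passes its speed limit or range.

### The arm

A 6-joint arm with a two-finger parallel gripper is mounted at the origin on the work surface. World frame = base frame: x ahead of the robot, y to its left, z up, the work surface at z = 0. Lengths are in m, angles in rad, forces in N, time in s.
With the tool pointing down it reaches from about 0.3 to 1 m from the base axis. Payload 5.1 kg.
Tool frame: the origin (TCP) lies between the finger pads; the fingertips stand 14 mm ahead of it and the grasp point (between the pads) lies 5 mm behind it; x points along the fingers, y is the direction in which the jaws open and shut, and the axes are right-handed (so a half turn about x gives the same grasp; the last joint's range is limited). The gripper opens to 95 mm and grips with 3 to 60 N. Pads are 20 mm wide; open, the fingers measure 119 mm over their backs; the gripper's body (75 mm by 180 mm) begins 59 mm behind the grasp point.
Start: joints at [1.107, 0.124, 1.65, -0, 1.367, -0.083], TCP at [0.242, 0.603, 0.229] pointing down, gripper open.
Joint ranges: [-2.61, 2.61], [-1.02, 2.33], [0.03, 2.71], [-1.35, 4.49], [0.32, 2.68], [-2.91, 2.91]. Speed limits (rad/s): [2.57, 2.57, 3.14, 3.14, 3.14, 3.14].

### API

Orientations are given as [roll, pitch, yaw] about the fixed x, y, z axes, in that order (R = Rz(yaw) Ry(pitch) Rx(roll)).
In Python, from cell import * gives the robot as it stands.
- The arm moves only by the tool move_arm, never from a script. Its argument "rows" is one flat list of numbers, 5 for each row, row after row: the shift along the tool's x, y, z in m, then the turn about the tool's x in rad, then the finger opening in m, from 0 to 0.0951. In form: [x, y, z, yaw, fingers, x, y, z, yaw, fingers, ...]. A call has 1 to 10 rows; each row shifts and turns the commanded pose from where the row before left it, along the tool's axes as they then stand; what a row does not reach is not made up. A row lasts 1/8 s, in which the tool goes at most 62.5 mm and 10.7 degrees, less where a joint would pass 70% of its speed; a pose out of reach is approached as far as the arm can. A call with a gripper value outside its range is refused whole. The fingers move at their own pace and stop on an object; "force" is the grip in N (left out, the last holds). Time passes only in rows, so rows that do not move let the fingers close. It gives the time, the measured TCP pose, the force and the opening at its end, in the units of the state.
- sense(): the state, without advancing time (a new reading comes with each control period).
- get_image(name): name is "scene" or "top" or "wrist"; returns the picture (400x640x3 uint8, blue, green, red); there is no depth.
- camera_model(name): a dict with "K" (3x3 intrinsics, pixels), "R" (3x3) and "t" (3): a world point X has camera coordinates R X + t. Camera axes: x right, y down, z forward; pixel columns grow to the right and rows downward; lengths in m; the calibration is good to about 2 mm. A picture is of the moment at which its call begins: read the wrist's pose just before it. camera_model takes no time and is no camera call; for the wrist camera it gives the pose at the moment of the call.
- finish_job(): hands the job in, once; it reports no verdict.
The state is a dict: "time_s": time; "q": joint angles; "qd": joint speeds; "joint_torque": joint torques, N m; "tcp_pos": TCP position; "eef_rot": TCP orientation; "wrist_force": force on the tool from outside, world axes, zero at the start; "ft_torque": the same for the moment, N m; "opening": finger opening in m.
Only numpy, scipy, OpenCV 4.12 (cv2) and the standard library are available. Lean on these libraries where they do the work, as an engineer would, in place of code of your own. Each camera call takes 0.05 s, during which the arm holds its last target.

## Working session

There is one attempt and no reset: what is moved stays moved. The work goes in short steps, Python scripts to look and compute and a tool call to move; the robot and the scene stay as the last step left them, time stands still between calls to the robot, and variables do not carry over. Pictures are saved under pics/ and viewed, and the job is handed in when it is done.

Besides the shell and the picture viewer there is one more tool, called after "Call:" in YAML: its name, and indented under it one key for each argument. move_arm: Moves the arm, as the interface text tells. Its arguments: {"type":"object","properties":{"rows":{"type":"array","items":{"type":"number"}},"force":{"type":"number"}},"required":["rows"]}

```bash
mkdir -p pics; ls
python3 - <<'E'
from cell import *
import cv2
s=sense();print(s)
for n in("scene","top"):
    cv2.imwrite(f"pics/{n}0.png",get_image(n)); m=camera_model(n);print(n,m)
E
```

```text
pics
{'time_s': 0.0, 'q': array([ 1.10740984e+00,  1.24530809e-01,  1.65164397e+00, -4.28740641e-05,
        1.36748855e+00, -8.26212695e-02]), 'qd': array([-7.99262126e-04, -5.63918641e-04,  5.34380866e-04, -5.94929553e-06,
        1.98761103e-05,  1.36380814e-03]), 'joint_torque': array([ 1.95223343e-03, -4.17612469e+01, -3.59930527e+01,  7.75724254e-02,
        4.93627042e-02, -1.89209377e-04]), 'tcp_pos': array([0.24134135, 0.6028877 , 0.22738813]), 'eef_rot': array([-1.63315019,  1.56872522, -2.0139067 ]), 'wrist_force': array([-0.0248812 , -0.1824231 , -1.24600226]), 'ft_torque': array([-0.01558734, -0.00426185,  0.00208975]), 'opening': 0.0949372907017312}
scene {'K': array([[495.59960934,   0.        , 314.95403769],
       [  0.        , 495.59960934, 202.19568912],
       [  0.        ,   0.        ,   1.        ]]), 'R': array([[ 0.70307804,  0.71106406,  0.00831699],
       [ 0.57656658, -0.56316726, -0.59195745],
       [-0.41623581,  0.42098758, -0.80592631]]), 't': array([-0.40422028, -0.26905523,  1.70157594])}
top {'K': array([[403.05510198,   0.        , 317.16577335],
       [  0.        , 403.05510198, 202.47757583],
       [  0.        ,   0.        ,   1.        ]]), 'R': array([[-0.0281423 , -0.998651  , -0.04363708],
       [-0.98379411,  0.03540415, -0.1757717 ],
       [ 0.17707952,  0.03798329, -0.98346333]]), 't': array([0.05508214, 0.54293217, 0.91541281])}
```

View pics/scene0.png

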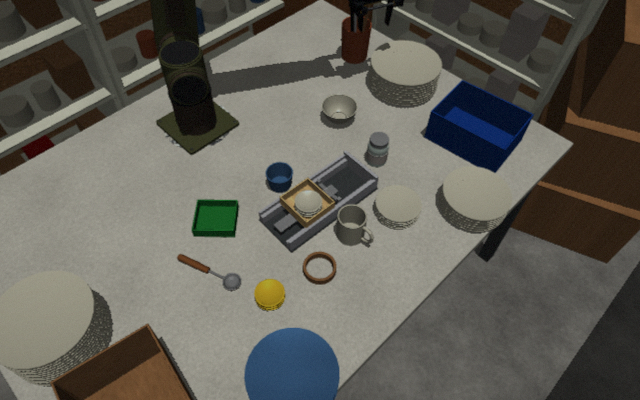

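View pics/top0.png

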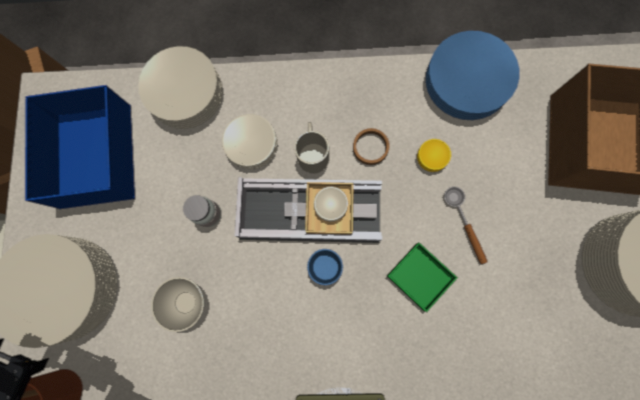

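The scene and top views show two candidates for each item. For the tray, the plywood one in the track is at top px (330,208) and the green look-alike is at (421,277). For the dishes, the white stack in the tray is at (331,205) and the yellow look-alike is at (434,154). I choose the plywood tray with the white dishes in the grey track. Its open end is at right, px x≈382, and the end stop is at left, x≈238. I'll check this in a close crop.

```bash
cat > h.py <<'E'
import numpy as np,cv2
from cell import *
def ray(n,u,v,z):
    m=camera_model(n);K,R,t=m["K"],m["R"],m["t"]
    d=R.T@np.linalg.solve(K,[u,v,1.]);c=-R.T@t
    return c+d*(z-c[2])/d[2]
def proj(n,X):
    m=camera_model(n);p=m["K"]@(m["R"]@np.asarray(X,float)+m["t"]);return p[:2]/p[2]
E
python3 - <<'E'
import cv2
im=cv2.imread("pics/top0.png")[170:250,228:392]
cv2.imwrite("pics/topcrop.png",cv2.convertScaleAbs(cv2.resize(im,None,fx=4.8,fy=4.8,interpolation=cv2.INTER_CUBIC),alpha=1.3))
im=cv2.imread("pics/scene0.png")[145:255,250:390]
cv2.imwrite("pics/scenecrop.png",cv2.convertScaleAbs(cv2.resize(im,None,fx=5,fy=5,interpolation=cv2.INTER_CUBIC),alpha=1.5))
E
```

```text
(no output)
```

View pics/topcrop.png

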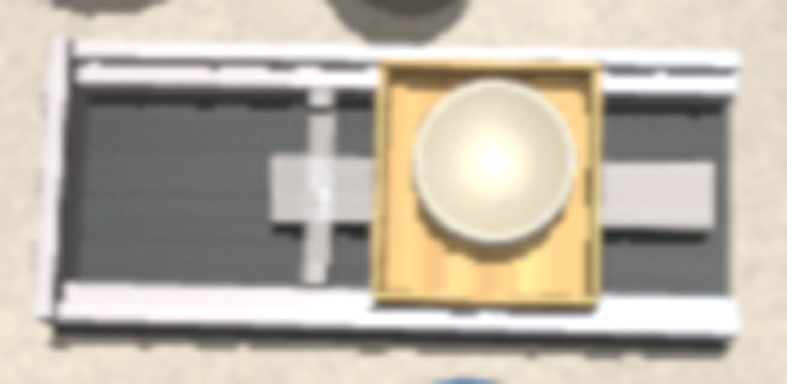

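View pics/scenecrop.png

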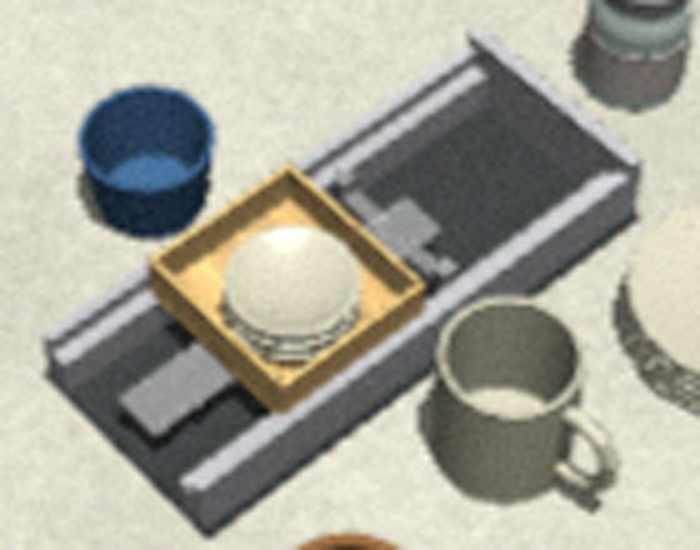

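Run:
```python
from h import *
def T(x,y,z): return ray("top",(x+.5)/4.8-.5+228,(y+.5)/4.8-.5+170,z)
def S(x,y,z): return ray("scene",(x+.5)/5-.5+250,(y+.5)/5-.5+145,z)
b1,b2,b3,b4=T(713,162,.032),T(713,230,.032),T(272,155,.032),T(272,222,.032)
r=(b1+b2)/2;f=(b3+b4)/2;d=f-r;L=np.linalg.norm(d[:2]);print("bar",r,f,L,np.degrees(np.arctan2(d[1],d[0])))
print("wall -y corners",T(740,52,.048),T(740,338,.048),"endwall",T(58,38,.06),T(45,318,.06))
for p in [(603,63),(597,303),(382,63),(374,303)]: print("tray",T(*p,.070))
print("scene tray L,bot,right,top",[S(*p,.07).round(4) for p in [(150,265),(278,393),(425,288),(288,168)]])
print("scene bar rear",S(122,402,.032),S(155,435,.032))
print("scene endwall",S(472,32,.06),S(637,160,.06), "wall rear",S(45,343,.048))
```

```text
bar [ 0.52296332 -0.10349672  0.032     ] [0.53463421 0.11903818 0.032     ] 0.22284073291810605 86.99786154553637
wall -y corners [ 0.59285443 -0.11912308  0.048     ] [ 0.44995493 -0.11108363  0.048     ] endwall [0.61040352 0.22261392 0.06      ] [0.46955349 0.22820322 0.06      ]
tray [ 0.58482026 -0.04934249  0.07      ]
tray [ 0.46710526 -0.04130396  0.07      ]
tray [0.58896559 0.05912822 0.07      ]
tray [0.47060241 0.06581121 0.07      ]
scene tray L,bot,right,top [array([ 0.473 , -0.0435,  0.07  ]), array([ 0.5886, -0.0525,  0.07  ]), array([0.5954, 0.0582, 0.07  ]), array([0.4769, 0.0636, 0.07  ])]
scene bar rear [ 0.51203974 -0.10312616  0.032     ] [ 0.54187138 -0.10476469  0.032     ]
scene endwall [0.472925   0.22811012 0.06      ] [0.61338402 0.22400199 0.06      ] wall rear [ 0.45940685 -0.1140015   0.048     ]
```

The crop confirms the plywood tray with white dishes in the track, with bar, crosspiece and teeth in front of it. The tray centre is at about track y −87 mm. Next I work out the moves.

```bash
cat >> h.py <<'E'
from scipy.spatial.transform import Rotation as Ro
U=np.array([np.sin(np.radians(3)),np.cos(np.radians(3)),0]);X=np.array([U[1],-U[0],0]);O=np.array([.5337,.0952,0])
def st():
    s=sense();R=Ro.from_euler('xyz',s["eef_rot"]).as_matrix();p=s["tcp_pos"]
    print("t",s["time_s"],"tcp",p.round(4),"track",((p-O)@X).round(4),((p-O)@U).round(4),"F",s["wrist_force"].round(2),"q6",s["q"][5].round(3),"op",s["opening"].round(4))
    return s,R,p
E
python3 - <<'E'
from h import *
s,R,p=st();print(R.round(3))
print("jaw angle",np.degrees(np.arctan2(R[1,1],R[0,1])))
g=O-.175*U+np.array([0,0,.10]);print("goal",g,"in tool",(R.T@(g-p)).round(4))
E
```

```text
Traceback (most recent call last):
  File "h.py", line 13, in st
    print("t",s["time_s"],"tcp",p.round(4),"track",((p-O)@X).round(4),((p-O)@U).round(4),"F",s["wrist_force"].round(2),"q6",s["q"][5].round(3),"op",s["opening"].round(4))
                                                                                                                                                    ^^^^^^^^^^^^^^^^^^
AttributeError: 'float' object has no attribute 'round'
```

```bash
sed -i 's/s\["opening"\].round(4)/round(s["opening"],4)/' h.py
python3 - <<'E'
from h import *
s,R,p=st();print(R.round(3))
print("jaw angle",np.degrees(np.arctan2(R[1,1],R[0,1])))
g=O-.175*U+np.array([0,0,.16]);print("goal",g,"in tool",(R.T@(g-p)).round(4))
E
```

```text
t 0.1 tcp [0.2414 0.6029 0.2275] track -0.3185 0.4917 F [-0.33  0.83 -0.01] q6 -0.083 op 0.0949
[[-0.001  0.372  0.928]
 [-0.002  0.928 -0.372]
 [-1.    -0.002 -0.   ]]
jaw angle 68.17835701666257
goal [ 0.52454121 -0.07956017  0.16      ] in tool [ 0.0684 -0.5282  0.5166]
```

Call:
move_arm:
  rows: [0, -0.033, 0.032, 0, 0, 0, -0.033, 0.032, 0, 0, 0, -0.033, 0.032, 0, 0, 0, -0.033, 0.032, 0, 0, 0, -0.033, 0.032, 0, 0, 0, -0.033, 0.032, 0, 0, 0, -0.033, 0.032, 0, 0, 0, -0.033, 0.032, 0, 0]
  force: 20

```text
time_s: 1.1
tcp_pos: [0.3812, 0.2617, 0.2283]
eef_rot: [-2.039, 1.57, -2.42]
wrist_force: [0.2, -0.2, 0.3]
opening: 0.0207
```

Call:
move_arm:
  rows: [0, -0.033, 0.032, 0, 0, 0, -0.033, 0.032, 0, 0, 0, -0.033, 0.032, 0, 0, 0, -0.033, 0.032, 0, 0, 0, -0.033, 0.032, 0, 0, 0, -0.033, 0.032, 0, 0, 0, -0.033, 0.032, 0, 0, 0, -0.033, 0.032, 0, 0, 0, 0, 0, -0.164, 0, 0, 0, 0, -0.164, 0]

```text
time_s: 2.35
tcp_pos: [0.5204, -0.0778, 0.2279]
eef_rot: [2.907, 1.569, 2.859]
wrist_force: [0.2, -0.2, -0.8]
opening: 0.0004
```

Run:
```python
from h import *
s,R,p=st();print(R.round(3))
g=O-.175*U+np.array([0,0,.10]);print("in tool",(R.T@(g-p)).round(4))
cv2.imwrite("pics/w1.png",get_image("wrist"))
for n in ("bar_end",-.2),("tray_rear",-.142),("teeth",0):
    q=O+n[1]*U;q[2]=.032;print(n,proj("wrist",q))
```

```text
t 2.35 tcp [ 0.5204 -0.0778  0.2279] track -0.0042 -0.1734 F [ 0.19 -0.24 -0.8 ] q6 -1.772 op 0.0004
[[-0.001  0.049  0.999]
 [ 0.     0.999 -0.049]
 [-1.     0.    -0.001]]
in tool [ 0.1279 -0.0016  0.0044]
('bar_end', -0.2) [297.50828699 185.40551673]
('tray_rear', -0.142) [352.7815234  185.78265711]
('teeth', 0) [487.92744191 186.70478482]
```

View pics/w1.png

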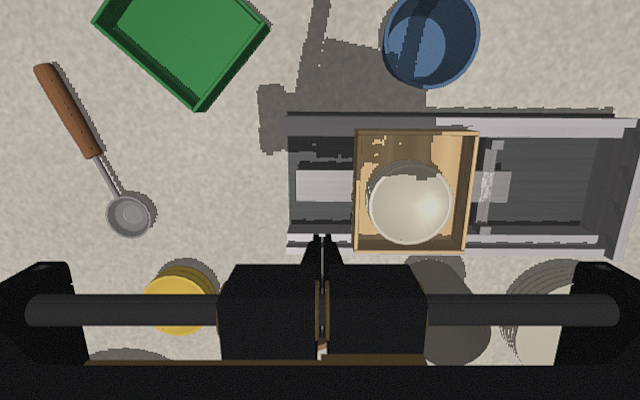

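The bar's rear end is seen at (296,185), against a predicted (297.5,185.4). The tray's rear wall is at about column 355, so the alignment is good. I'll lower to just above the bar.

Call:
move_arm:
  rows: [0.026, 0, 0.002, 0, 0, 0.026, 0, 0.002, 0, 0, 0.026, -0.001, 0, 0, 0, 0.026, 0, 0, 0, 0, 0.026, 0, 0, 0, 0, 0.026, 0, 0, 0, 0, 0.016, 0, 0, 0, 0]

```text
time_s: 3.28
tcp_pos: [0.5236, -0.0779, 0.0549]
eef_rot: [2.933, 1.568, 2.879]
wrist_force: [0.4, 0.8, 0.5]
opening: 0.0006
```

Run:
```python
from h import *
s,R,p=st();m=camera_model("wrist");print("cam",-m["R"].T@m["t"])
cv2.imwrite("pics/w2.png",get_image("wrist"));cv2.imwrite("pics/s2.png",cv2.resize(get_image("scene")[120:270,230:400],None,fx=4,fy=4))
```

```text
t 3.275 tcp [ 0.5236 -0.0779  0.0549] track -0.001 -0.1734 F [0.36 0.84 0.53] q6 -1.766 op 0.0006
cam [ 0.44556578 -0.07527912  0.21118934]
```

View pics/w2.png

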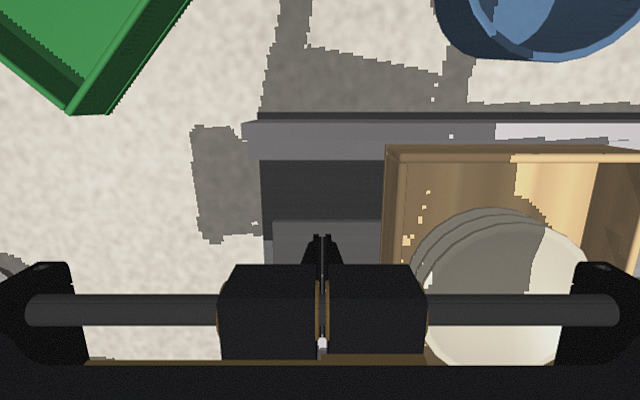

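View pics/s2.png

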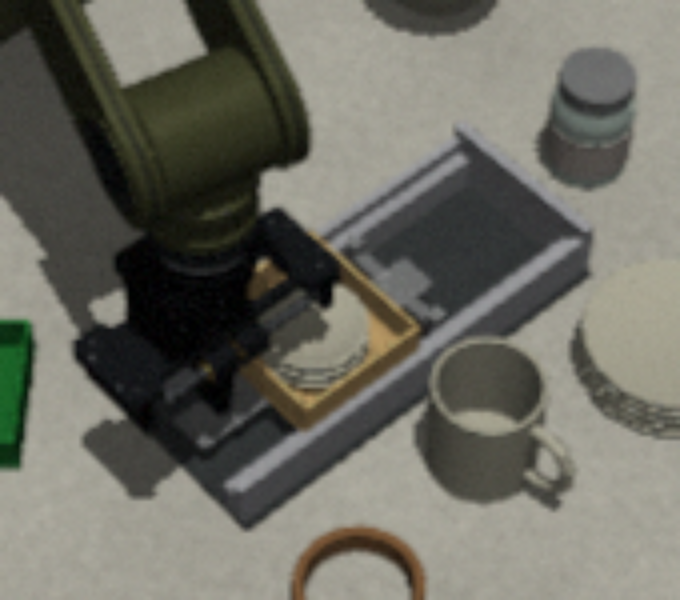

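The fingertip is over the bar at (322,240), behind the tray's rear wall at about column 385. I press.

Call:
move_arm:
  rows: [0.006, 0, 0, 0, 0, 0.005, 0, 0, 0, 0, 0.003, 0, 0, 0, 0, 0.003, 0, 0, 0, 0, 0.003, 0, 0, 0, 0, 0, 0, 0, 0, 0]

```text
time_s: 4.12
tcp_pos: [0.5253, -0.0784, 0.037]
eef_rot: [-0.175, 1.569, -0.228]
wrist_force: [1.9, -0.2, 3.8]
opening: 0.0005
```

Run:
```python
from h import *
s,R,p=st();print(s["ft_torque"])
cv2.imwrite("pics/w3.png",get_image("wrist"));cv2.imwrite("pics/s3.png",cv2.resize(get_image("scene")[120:270,230:400],None,fx=4,fy=4))
```

```text
t 4.125 tcp [ 0.5253 -0.0784  0.037 ] track 0.0007 -0.1738 F [ 1.89 -0.21  3.79] q6 -1.767 op 0.0005
[-0.03673043 -0.26620875 -0.02485944]
```

View pics/s3.png

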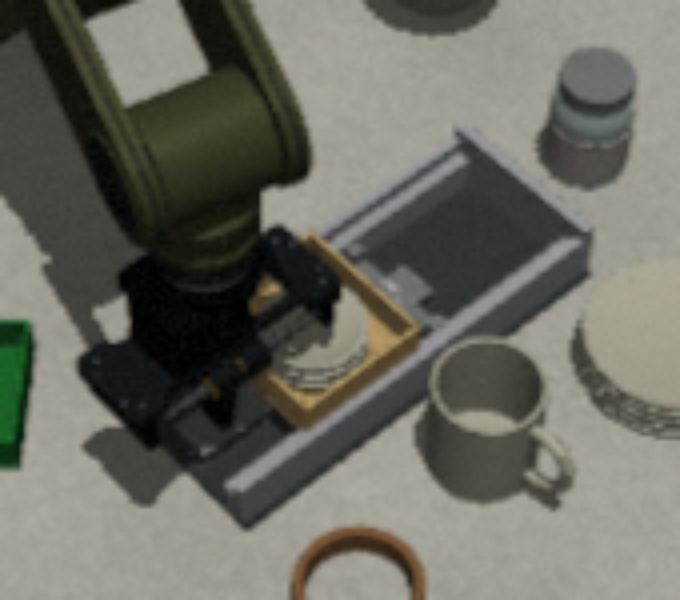

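View pics/w3.png

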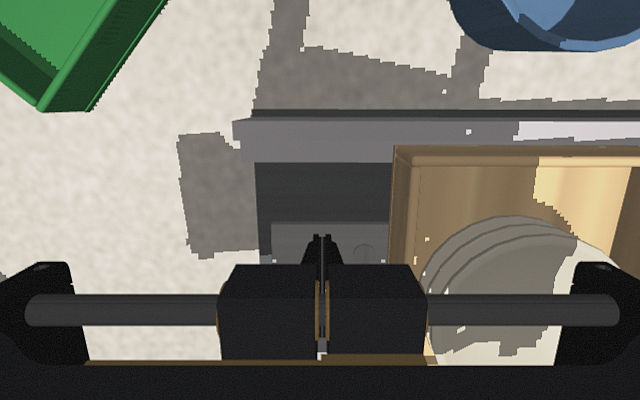

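Force is 3.8 N and the tip is at about 23 mm, so the bar is about 9 mm down. The tray has not moved. I press about 2 mm more, then begin the push.

Call:
move_arm:
  rows: [0.002, 0, 0, 0, 0, 0, 0, 0, 0, 0, 0, 0.005, 0, 0, 0, 0, 0.005, 0, 0, 0, 0, 0.004, 0, 0, 0, 0, 0.003, 0, 0, 0, 0, 0.003, 0, 0, 0, 0, 0.003, 0, 0, 0, 0, 0.004, 0, 0, 0, 0, 0.005, 0, 0, 0]

```text
time_s: 5.48
tcp_pos: [0.5262, -0.0473, 0.0346]
eef_rot: [-1.608, 1.568, -1.66]
wrist_force: [-0.3, -7.6, 3.1]
opening: 0.0002
```

Run:
```python
from h import *
s,R,p=st();print(R[:,1].round(3))
cv2.imwrite("pics/w4.png",get_image("wrist"))
```

```text
t 5.475 tcp [ 0.5262 -0.0473  0.0346] track 0.0 -0.1427 F [-0.29 -7.62  3.12] q6 -1.707 op 0.0002
[ 0.053  0.999 -0.002]
```

View pics/w4.png

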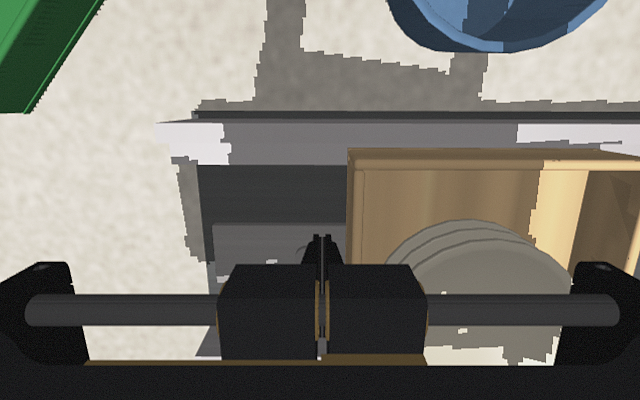

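The finger meets the tray's rear wall at about column 347. The wall is square, the push is 7.6 N and the bar is held at about 11 mm. I push on.

Call:
move_arm:
  rows: [0, 0.006, 0, 0, 0, 0, 0.006, 0, 0, 0, 0, 0.006, 0, 0, 0, 0, 0.006, 0, 0, 0, 0, 0.006, 0, 0, 0, 0, 0.006, 0, 0, 0, 0, 0.006, 0, 0, 0, 0, 0.006, 0, 0, 0]

```text
time_s: 6.52
tcp_pos: [0.5287, 0.0006, 0.0346]
eef_rot: [-1.677, 1.568, -1.729]
wrist_force: [-0.4, -8.1, 2.5]
opening: 0.0005
```

Run:
```python
from h import *
s,R,p=st();print(R[:,1].round(3))
cv2.imwrite("pics/s5.png",cv2.resize(get_image("scene")[120:270,230:400],None,fx=4,fy=4))
```

```text
t 6.525 tcp [0.5287 0.0006 0.0346] track -0.0 -0.0947 F [-0.41 -8.11  2.54] q6 -1.616 op 0.0005
[ 0.052  0.999 -0.002]
```

View pics/s5.png

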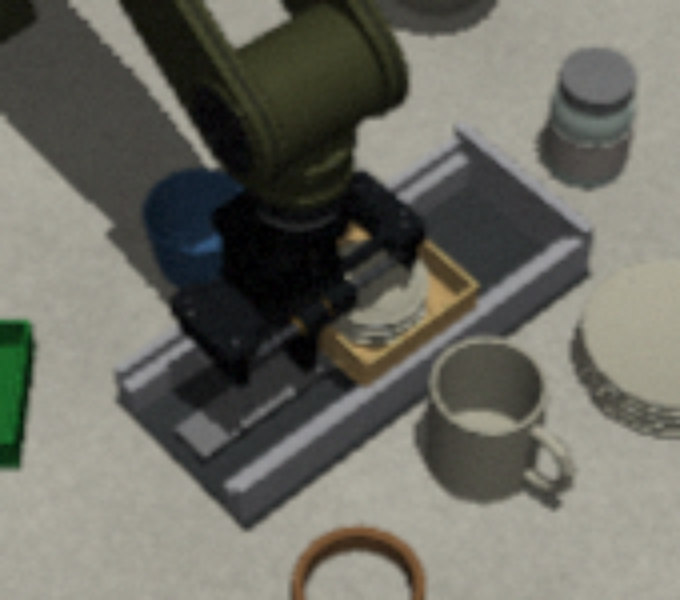

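The tray is over the teeth and the bar is still held, with the push steady at 8 N. I continue.

Call:
move_arm:
  rows: [0, 0.007, 0, 0, 0, 0, 0.007, 0, 0, 0, 0, 0.007, 0, 0, 0, 0, 0.007, 0, 0, 0, 0, 0.007, 0, 0, 0, 0, 0.007, 0, 0, 0, 0, 0.007, 0, 0, 0, 0, 0.007, 0, 0, 0, 0, 0.007, 0, 0, 0, 0, 0.007, 0, 0, 0]

```text
time_s: 7.82
tcp_pos: [0.5323, 0.0704, 0.0346]
eef_rot: [-1.822, 1.568, -1.874]
wrist_force: [-1.3, -6.9, 3.7]
opening: 0.0006
```

Call:
move_arm:
  rows: [0, 0.004, 0, 0, 0, 0, 0.003, 0, 0, 0, 0, 0.003, 0, 0, 0, 0, 0.002, 0, 0, 0, 0, 0.002, 0, 0, 0]

```text
time_s: 8.45
tcp_pos: [0.533, 0.0842, 0.0346]
eef_rot: [-1.831, 1.568, -1.883]
wrist_force: [-0.4, -8.4, 4.8]
opening: 0.0003
```

Run:
```python
from h import *
s,R,p=st()
cv2.imwrite("pics/s6.png",cv2.resize(get_image("scene")[120:270,230:400],None,fx=4,fy=4))
```

```text
t 8.45 tcp [0.533  0.0842 0.0346] track -0.0001 -0.011 F [-0.45 -8.39  4.77] q6 -1.458 op 0.0003
```

View pics/s6.png

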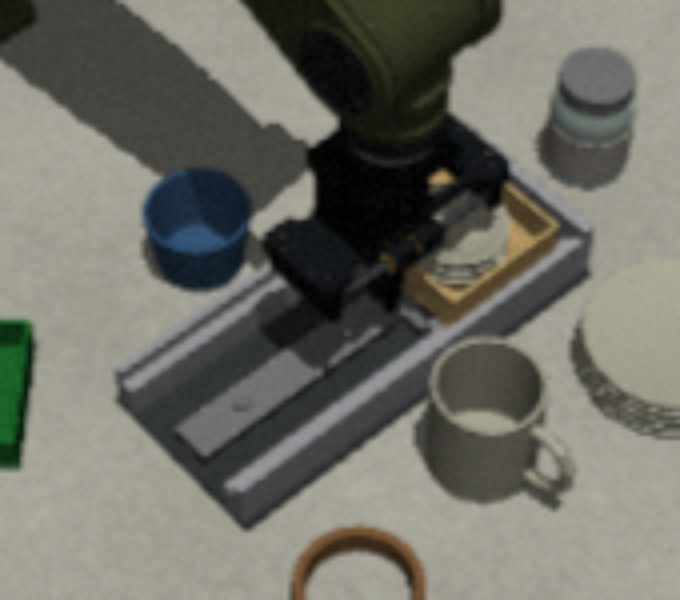

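The tray is close to the end wall with a small gap still visible, about 15 mm left. I push on slowly until the force rises.

Call:
move_arm:
  rows: [0, 0.003, 0, 0, 0, 0, 0.003, 0, 0, 0, 0, 0.002, 0, 0, 0, 0, 0.002, 0, 0, 0, 0, 0.002, 0, 0, 0]

```text
time_s: 9.12
tcp_pos: [0.5337, 0.0962, 0.0346]
eef_rot: [-1.846, 1.568, -1.899]
wrist_force: [-0.8, -7.9, 4.6]
opening: 0.0007
```

Call:
move_arm:
  rows: [0, 0.001, 0, 0, 0, 0, 0.001, 0, 0, 0]

```text
time_s: 9.38
tcp_pos: [0.5338, 0.0981, 0.0346]
eef_rot: [-1.846, 1.568, -1.898]
wrist_force: [-0.7, -9.0, 4.6]
opening: 0.0005
```

Call:
move_arm:
  rows: [0, 0.001, 0, 0, 0, 0, 0.001, 0, 0, 0]

```text
time_s: 9.62
tcp_pos: [0.5338, 0.0995, 0.0346]
eef_rot: [-1.796, 1.566, -1.848]
wrist_force: [-0.8, -13.0, 6.7]
opening: 0.0004
```

Call:
move_arm:
  rows: [0, 0.001, 0, 0, 0, 0, 0.001, 0, 0, 0]

```text
time_s: 9.88
tcp_pos: [0.5336, 0.0997, 0.0346]
eef_rot: [-1.792, 1.562, -1.843]
wrist_force: [-4.4, -20.9, 6.6]
opening: 0.0005
```

Run:
```python
from h import *
s,R,p=st()
cv2.imwrite("pics/s7.png",cv2.resize(get_image("scene")[120:270,230:400],None,fx=4,fy=4))
```

```text
t 9.875 tcp [0.5336 0.0997 0.0346] track -0.0003 0.0044 F [ -4.44 -20.88   6.65] q6 -1.425 op 0.0005
```

View pics/s7.png

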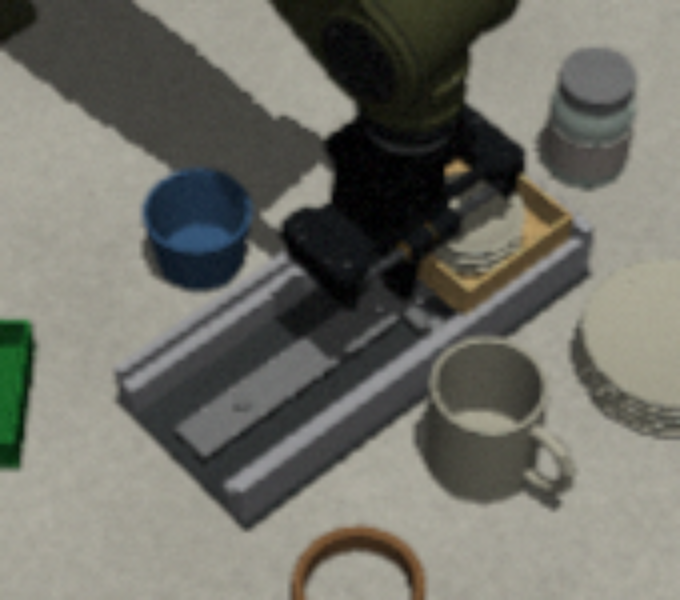

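The tray is against the end wall: force rose to 21 N and the tool stopped at track y +4 mm, as predicted. I back off, then rise.

Call:
move_arm:
  rows: [0, -0.002, 0, 0, 0, 0, -0.003, 0, 0, 0, 0, -0.005, 0, 0, 0, 0, -0.004, 0, 0, 0, -0.004, 0, 0, 0, 0, -0.005, 0, 0, 0, 0, -0.008, 0, 0, 0, 0, -0.02, 0, 0, 0, 0, -0.04, 0, 0, 0, 0, -0.05, 0, 0, 0, 0]

```text
time_s: 11.18
tcp_pos: [0.5317, 0.0891, 0.1611]
eef_rot: [-2.869, 1.566, -2.922]
wrist_force: [0.7, 0.2, 0.8]
opening: 0.0004
```

Call:
move_arm:
  rows: [0, -0.03, 0, 0, 0, 0, -0.03, 0, 0, 0, 0, -0.03, 0, 0, 0, 0, -0.03, 0, 0, 0, 0, 0, 0, 0, 0]

```text
time_s: 11.8
tcp_pos: [0.5264, -0.0318, 0.1613]
eef_rot: [-2.833, 1.569, -2.889]
wrist_force: [-0.3, 0.5, -0.5]
opening: 0.0007
```

Run:
```python
from h import *
s,R,p=st()
a=get_image("scene");b=get_image("top");cv2.imwrite("pics/s8.png",cv2.resize(a[120:270,230:400],None,fx=4,fy=4))
cv2.imwrite("pics/t8.png",b);cv2.imwrite("pics/w8.png",get_image("wrist"))
```

```text
t 11.8 tcp [ 0.5264 -0.0318  0.1613] track -0.0006 -0.1272 F [-0.32  0.48 -0.51] q6 -1.677 op 0.0007
```

View pics/s8.png

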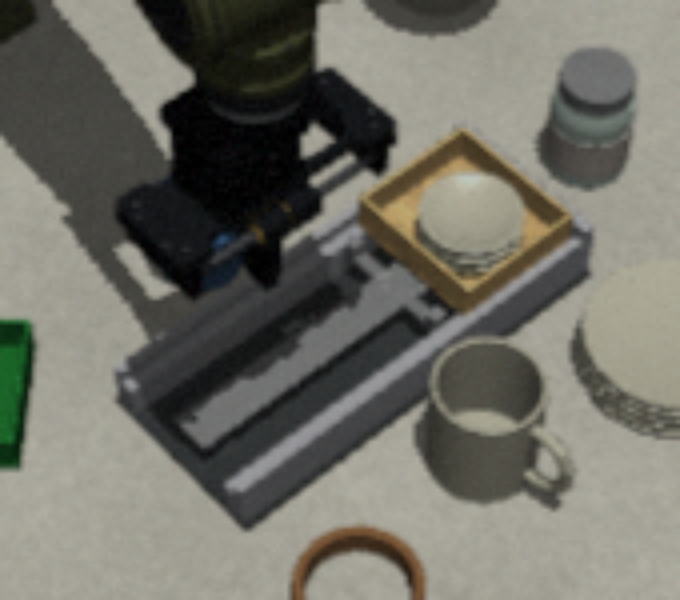

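View pics/w8.png

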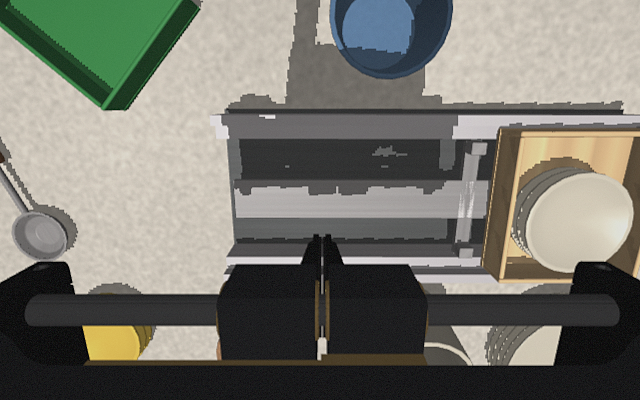

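View pics/t8.png

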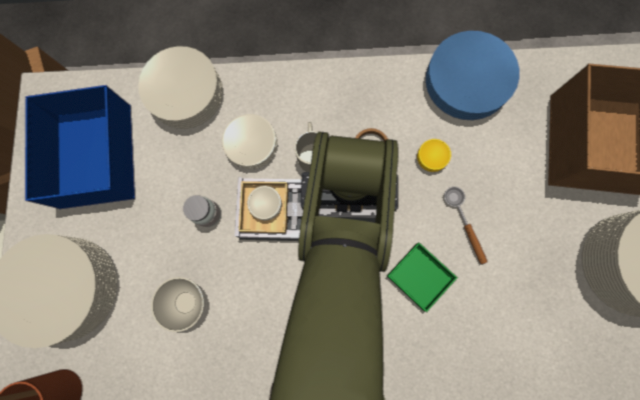

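The scene shows the tray at the end wall, with the dishes standing in it and the teeth raised behind it. The wrist view has the tray's rear edge at column ≈490 and the teeth at about (475,150) and (467,255). I check the positions in numbers before handing in.

Run:
```python
from h import *
a=cv2.imread("pics/s8.png")
# predicted scene-crop pixels: bar rear end and tooth tops, up vs down
def c(P): return ((proj("scene",P)-[230,120])*4).round(0)
for n,x,y,zu in (("bar rear +x",.017,-.2,.032),("bar rear -x",-.017,-.2,.032),("tooth +x rear",.045,-.006,.044)):
    P=O+x*X+y*U
    print(n,"up",c(P+[0,0,zu]),"down",c(P+[0,0,zu-.014]))
def S(x,y,z): return ray("scene",x/4+230,y/4+120,z)
for p in [(360,208),(462,292),(570,215),(463,132)]:
    q=S(*p,.07)-O;print("tray corner track",(q@X).round(4),(q@U).round(4))
q=S(471,208,.075)-O;print("dish",(q@X).round(4),(q@U).round(4))
# bystanders before/after (top view, masked)
b0=cv2.imread("pics/top0.png");b1=cv2.imread("pics/t8.png")
for n,(u,v) in dict(saucers=(249,140),jar=(200,210),bowl=(178,304),spoon=(465,225)).items():
    s=np.s_[v-32:v+32,u-32:u+32];print(n,cv2.absdiff(b0[s],b1[s]).mean().round(2))
w=cv2.imread("pics/s8.png");cv2.imwrite("pics/s8c.png",cv2.convertScaleAbs(cv2.resize(w[300:500,100:500],None,fx=2,fy=2),alpha=1.6))
```

```text
bar rear +x up [200. 446.] down [201. 456.]
bar rear -x up [170. 416.] down [171. 426.]
tooth +x rear up [427. 314.] down [426. 326.]
tray corner track -0.0477 0.0101
tray corner track 0.0602 0.0128
tray corner track 0.0612 0.1239
tray corner track -0.0519 0.1212
dish 0.0101 0.0697
saucers 19.05
jar 17.61
bowl 16.44
spoon 17.9
```

View pics/s8c.png

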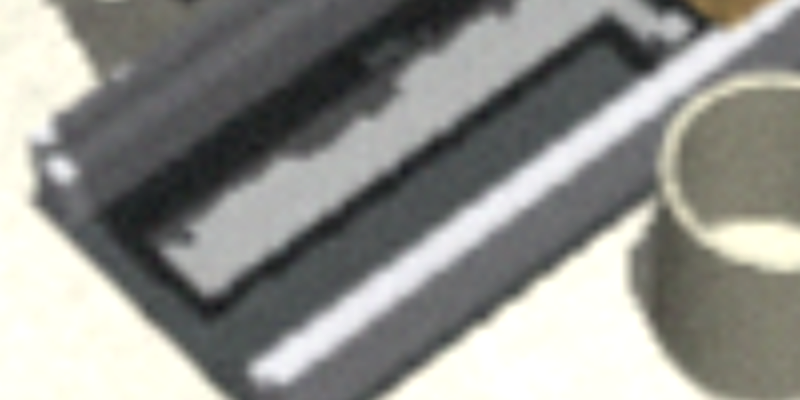

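The bar's rear corner is at crop (204,448), against a predicted 446 when up and 456 when down, and it was at about 458 while pressed. So the stop is up. I hand in.

Run:
```python
from h import *
st();print(finish_job())
```

```text
t 11.95 tcp [ 0.5268 -0.0299  0.1614] track -0.0003 -0.1252 F [ 0.46  0.28 -0.55] q6 -1.677 op 0.0005
the job is handed in; nothing more can be done
None
```

I pressed the stop's bar down about 11 mm with the closed fingertips behind the plywood tray. I kept it down while pushing the tray over the teeth to the end wall, then backed off 14 mm and rose. I handed in at about 12 s; no verdict is reported.

What the last checks showed:
- **Tray home:** the push force rose from about 8 N to 21 N as the tool stopped at track y +4 mm, where the tray should be home. The camera put the tray's centre at track y about +67 mm. That is 5 mm short of the nominal 72, within what I take to be a few mm of pixel-reading error.
- **Stop:** the bar's rear corner matched the "up" prediction to within about 2 to 4 crop pixels. Up and down differ by 10, so the stop has sprung up.
- **Dishes:** they stand upright in the tray, within about 10 mm of its centre.
- **Robot:** the gripper is clear and the wrist force is near zero.
- **Bystanders:** my before/after picture difference settled nothing, because all four items I compared (saucers, jar, bowl, spoon) came out at about the same value. By eye, those four and the look-alikes have not moved; the mug, tape and teacup were only partly visible in the last top view, but looked in place in the other pictures.

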